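# Pack and hang the gift basket on the counter's display hook

## Robot

A 7-joint arm with a two-finger parallel gripper is mounted at the origin on the work surface. World frame = base frame: x ahead of the robot, y to its left, z up, the work surface at z = 0. Lengths are in mm, angles in rad, forces in N, time in s.
With the tool pointing down it reaches from about 425 to 925 mm from the base axis. Payload 6.8 kg.
Tool frame: the origin (TCP) lies at the very end of the fingers, on their centre line; the grasp point (between the pads) lies 19 mm behind it; z points along the fingers, x is the direction in which the jaws open and shut, and the axes are right-handed (so a half turn about z gives the same grasp; the last joint's range is limited). The gripper opens to 85 mm and grips with 20 to 120 N. Pads are 22 mm wide; open, the fingers measure 114 mm over their backs; the gripper's body (76 mm by 85 mm) begins 54 mm behind the grasp point. The pads swing forward as they close: fully open they stand 13 mm farther back than shut.
Start: joints at [-1.264, 0.477, 0.022, 1.555, -0.011, 1.109, -0.083], TCP at [272.028, 617.777, 231.308] pointing down, gripper open.
Joint ranges: [-2.96, 2.96], [-0.34, 2.1], [-1.41, 1.46], [0.24, 2.44], [-1.37, 4.51], [0.17, 1.92], [-2.96, 2.96]. Speed limits (rad/s): [2.39, 2.39, 3.14, 3.14, 3.14, 3.14, 3.14].

## Interface

Orientations are given as a rotation vector (axis times angle).
In Python, from plant import arm, eyes gives the robot as it stands.
- The arm moves only by the tool carry_out, never from a script. Its arguments are lists of equal length, an entry for each row: "dp": the shift along the tool's x, y, z in cm, a list of three; "angular": the turn, a rotation vector about the tool's x, y, z in rad, a list of three. A call has 1 to 8 rows; each row is the pose to reach, as a shift and turn from the pose commanded when the call began, along the tool's axes at that moment; what a row does not reach only later rows make up. A row lasts 1/10 s, in which the tool goes at most 50 mm and 8.59 degrees, less where a joint would pass 70% of its speed; a pose out of reach is approached as far as the arm can. A call with a gripper value outside its range is refused whole. "hand" is the closure, from -1 (fully open) to 1 (shut), so that 0 is half open, set as the call begins (left out, the last holds). The fingers move at their own pace and stop on an object; "squeeze" is the grip in N (left out, the last holds). Time passes only in rows, so rows that repeat a pose let the fingers close. It gives the time, the measured TCP pose, the force and the opening at its end, in the units of the state.
- arm.get_obs(): the state, without advancing time (a new reading comes with each control period).
- eyes.read_camera(name): name is "side" or "top"; returns (picture, depth): 400x640x3 uint8, red, green, blue; 400x640 float32, mm along the optical axis (not along the pixel's ray), 0 where there is no reading.
- eyes.camera_params(name): a dict with "mtx" (3x3 intrinsics, pixels), "k1" (the pictures are not rectified: a ray, as slopes to the right and down, at radius r is drawn at 1 + k1 r^2 times it, then the intrinsics apply), "R" (3x3) and "t" (3): a world point X has camera coordinates R X + t. Camera axes: x right, y down, z forward; pixel columns grow to the right and rows downward; lengths in mm; the calibration is good to about 2 mm. A picture is of the moment at which its call begins. camera_params takes no time and is no camera call.
- arm.close_job(): hands the job in, once; it reports no verdict.
The state is a dict: "time": time; "joint_pos": joint angles; "joint_velocities": joint speeds; "tau": joint torques, N m; "position": TCP position; "eef_rot": TCP orientation; "contact_force": force on the tool from outside, world axes, zero at the start; "ft_torque": the same for the moment, N m; "width": finger opening in mm.
Only numpy, scipy, OpenCV 4.12 (cv2) and the standard library are available. Lean on these libraries where they do the work, as an engineer would, in place of code of your own. Each camera call takes 0.05 s, during which the arm holds its last target. There are 200 camera calls.

## Task

On the gift-shop counter, first swing the hook arm of the display stand round to the front until it meets its stop. Then put the tall tea tin (standing upright) and the small box into the basket, in either order, one at each end so that it balances, and after that hang the basket by its handle in the dip of the hook, level, with both goods still in it. Do not tip the basket or disturb the flat box, the low tin or the wooden doll.

Things in the scene. Friction and masses are not known exactly. Their poses are not given: they have to be found in the camera images.
- hook_arm (a joint): swivel angle of the stand's hook arm about its upright post: 0 = at its front stop, pointing along the stand's own -x (towards the robot's side of the counter); positive = swung round towards the stand's -y (the robot's right), up to 1.2 rad. Light friction (about 0.08 N m), stays where it is left, no spring.
- stand_top (a point): fixed display stand: dark steel post 18 mm in diameter on a round wooden foot 150 mm wide, 20 mm high. The point is on the post's axis (the swivel axis) at the hook arm's centre line, 233 mm above the counter. Its -x is the arm's direction at the front stop. The post's cap is 24 mm wide and ends 16 mm above the point.
- hook_seat (a point): where the handle bar's centre comes to rest, in the dip of the dark steel hook arm (10 mm round bar); moves with the arm; 226 mm high, 169 mm from the post's axis; -x outward along the arm. Arm's centre line: level at 233 mm height to 143 mm out, slopes into the dip (215 mm high, flat from 153 to 185 mm out), then turns up to the tip 197 mm out, its top at 244 mm height.
- basket_bar (a point): centre of the wooden basket's handle bar. Open basket 260 long (its x), 130 wide (y), 55 mm high; walls and floor 5 mm. Rigid handle arch over its middle: two side uprights and a straight bar along y, 14 mm thick (x), 12 mm high, 130 mm free between uprights, its centre 150 mm above the basket's underside, which stands on the counter. About 0.3 kg. Same end for end. z up.
- tea_tin_center (a point): centre of the tall round metal tea tin, 52 mm in diameter, 60 mm high, standing on the counter; z along its axis. About 0.11 kg.
- small_box_center (a point): centre of the small white paper-covered box, 60 (its x) x 42 (its y) x 42 mm high, on the counter. About 0.09 kg.
- flat_box_center (a point): bystander: centre of the long flat white box, 90 (its x) x 46 (its y) x 26 mm high; leave it alone.
- low_tin_center (a point): bystander: centre of the low wide metal tin, 68 mm in diameter, 26 mm high; leave it alone.
- doll_center (a point): bystander: middle of the turned wooden doll, 42 mm wide at the foot, 100 mm high; leave it alone.

How it is judged (in metres and radians):
On the way, in this order (a step that is already met when the one before it is completed fails the run):
1. the hook arm is swung to its front stop, within 0.12 rad (value of joint hook_arm below 0.12 rad), for 0.2 s.
2. the tea tin, upright, and the small box are in the basket, one on each side of the handle, while the basket stands on the counter (x of tea_tin_center in the frame of basket_bar between -0.125 and 0.125 m and y of tea_tin_center in the frame of basket_bar between -0.06 and 0.06 m and z of tea_tin_center in the frame of basket_bar between -0.135 and -0.1 m and x of small_box_center in the frame of basket_bar between -0.125 and 0.125 m and y of small_box_center in the frame of basket_bar between -0.06 and 0.06 m and z of small_box_center in the frame of basket_bar between -0.14 and -0.105 m and ((x of tea_tin_center in the frame of basket_bar above 0.01 m and x of small_box_center in the frame of basket_bar below -0.01 m) or (x of tea_tin_center in the frame of basket_bar below -0.01 m and x of small_box_center in the frame of basket_bar above 0.01 m)) and angle between tea_tin_center's own z axis and vertical below 0.4 rad and height (world z) of basket_bar below 0.165 m), for 0.2 s.
3. the basket is lifted off the counter by at least 50 mm with both goods in it (x of tea_tin_center in the frame of basket_bar between -0.125 and 0.125 m and y of tea_tin_center in the frame of basket_bar between -0.06 and 0.06 m and z of tea_tin_center in the frame of basket_bar between -0.135 and -0.1 m and x of small_box_center in the frame of basket_bar between -0.125 and 0.125 m and y of small_box_center in the frame of basket_bar between -0.06 and 0.06 m and z of small_box_center in the frame of basket_bar between -0.14 and -0.105 m and ((x of tea_tin_center in the frame of basket_bar above 0.01 m and x of small_box_center in the frame of basket_bar below -0.01 m) or (x of tea_tin_center in the frame of basket_bar below -0.01 m and x of small_box_center in the frame of basket_bar above 0.01 m)) and angle between tea_tin_center's own z axis and vertical below 0.4 rad and height (world z) of basket_bar above 0.2 m), for 0.2 s.
At the end, for the whole second after the job is handed in: The basket hangs at rest on the hook arm, bar centre within 22 mm of the hook-seat point, within 0.25 rad of level; arm within 0.2 rad of its front stop; tea tin (within 0.4 rad of upright) and small box on the basket's floor, one each side of the handle (x of tea_tin_center in the frame of basket_bar between -0.125 and 0.125 m and y of tea_tin_center in the frame of basket_bar between -0.06 and 0.06 m and z of tea_tin_center in the frame of basket_bar between -0.135 and -0.1 m and x of small_box_center in the frame of basket_bar between -0.125 and 0.125 m and y of small_box_center in the frame of basket_bar between -0.06 and 0.06 m and z of small_box_center in the frame of basket_bar between -0.14 and -0.105 m and ((x of tea_tin_center in the frame of basket_bar above 0.01 m and x of small_box_center in the frame of basket_bar below -0.01 m) or (x of tea_tin_center in the frame of basket_bar below -0.01 m and x of small_box_center in the frame of basket_bar above 0.01 m)) and angle between tea_tin_center's own z axis and vertical below 0.4 rad and value of joint hook_arm below 0.2 rad and distance between basket_bar and hook_seat below 0.022 m and contact force between basket and hook_arm above 1 N and angle between basket_bar's own z axis and vertical below 0.25 rad and linear speed of basket below 0.05 m/s and angular speed of basket below 0.5 rad/s); the robot touches nothing.
It fails at once if the flat box is moved more than 30 mm (distance of flat_box_center from where it was at the start of the episode above 0.03 m).
It fails at once if the low tin is moved more than 30 mm (distance of low_tin_center from where it was at the start of the episode above 0.03 m).
It fails at once if the doll is moved more than 30 mm (distance of doll_center from where it was at the start of the episode above 0.03 m).
It fails at once if the basket is tipped more than 0.6 rad (angle between basket_bar's own z axis and vertical above 0.6 rad).
It also fails if it takes over 72 s, if anything falls off the work surface, if the arm or the gripper's body presses on something with over 40 N, if the wrist force passes 120 N, or if a joint passes its speed limit or range.

## Working session

There is one attempt and no reset: what is moved stays moved. The work goes in short steps, Python scripts to look and compute and a tool call to move; the robot and the scene stay as the last step left them, time stands still between calls to the robot, and variables do not carry over. Pictures are saved under pics/ and viewed, about 8 in all and at most 12, crops included, and the job is handed in when it is done.

Besides the shell and the picture viewer there is one more tool, called after ">>>" as a command line: name --argument value ..., lists and objects as JSON in quotes. carry_out: Moves the arm, as the interface text tells. Its arguments: {"type":"object","properties":{"dp":{"type":"array","items":{"type":"array","items":{"type":"number"}}},"angular":{"type":"array","items":{"type":"array","items":{"type":"number"}}},"hand":{"type":"number"},"squeeze":{"type":"number"}},"required":["dp","angular"]}

```bash
mkdir -p pics; cat > h.py <<'E'
import numpy as np, cv2, json
from plant import arm, eyes
from scipy.spatial.transform import Rotation as Ro
def cloud(name):
    p,d=eyes.read_camera(name); c=eyes.camera_params(name); K=np.array(c["mtx"]);k=float(c["k1"])
    u,v=np.meshgrid(np.arange(640.),np.arange(400.))
    und=cv2.undistortPoints(np.stack([u,v],-1).reshape(-1,1,2),K,np.array([k,0,0,0.])).reshape(400,640,2)
    P=np.dstack([und*d[...,None],d]); W=(P-np.array(c["t"]))@np.array(c["R"])
    W[d==0]=np.nan
    return p,W
def save(n,p): cv2.imwrite("pics/"+n+".png",cv2.cvtColor(p,cv2.COLOR_RGB2BGR))
E
python3 - <<'E'
from h import *
for n in("side","top"):
    p,W=cloud(n); save(n+"0",p); np.savez(n+"0",p=p,W=W)
    c=eyes.camera_params(n);R=np.array(c["R"]);print(n,-R.T@c["t"],R.round(2).tolist(),np.array(c["mtx"])[0,0],c["k1"])
o=arm.get_obs();print({k:np.round(v,3) for k,v in o.items()}); print(Ro.from_rotvec(o["eef_rot"]).as_matrix().round(3))
E
```

```text
side [ 142.24703385 -783.90524994 1041.51755187] [[0.84, -0.54, -0.01], [-0.38, -0.58, -0.72], [0.38, 0.61, -0.7]] 434.2364263575479 0.037821886130629666
top [ 460.89105427  -17.28841974 1070.61724722] [[-0.01, -1.0, 0.02], [-0.98, 0.0, -0.17], [0.17, -0.02, -0.98]] 367.72094702667056 -0.08329902959866835
{'time': np.float64(0.1), 'joint_pos': array([-1.264,  0.478,  0.022,  1.556, -0.011,  1.109, -0.083]), 'joint_velocities': array([-0.   , -0.002, -0.   , -0.003, -0.   ,  0.   , -0.001]), 'tau': array([ 4.0000e-03, -5.9776e+01,  1.6140e+00, -2.8196e+01,  1.3000e-02,
        5.0000e-03, -0.0000e+00]), 'position': array([271.839, 617.253, 230.438]), 'eef_rot': array([ 2.630e+00,  1.716e+00, -2.000e-03]), 'contact_force': array([0.557, 1.589, 0.838]), 'ft_torque': array([-0.008, -0.052,  0.01 ]), 'width': np.float64(85.475)}
[[ 0.403  0.915 -0.001]
 [ 0.915 -0.403 -0.002]
 [-0.002  0.    -1.   ]]
```

View pics/top0.png

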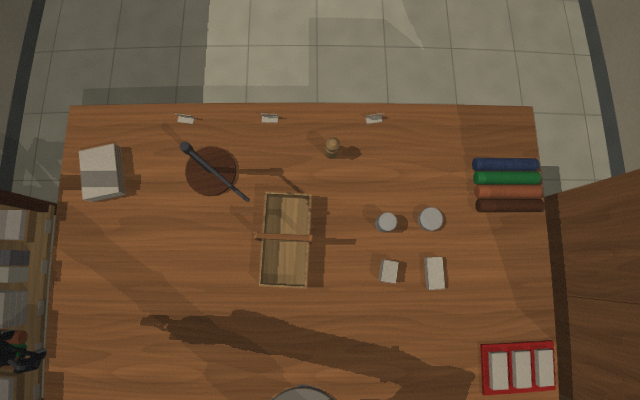

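View pics/side0.png

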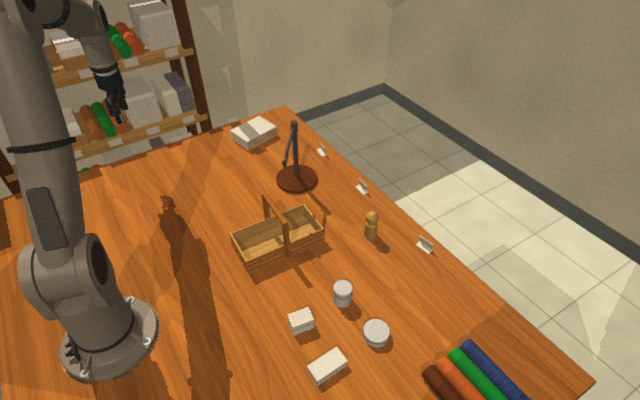

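The top view shows the stand's foot at (211,170) with the post cap at (185,147), the arm tip at (247,199) and the basket at (286,240). It also shows the tea tin at (387,221), small box (389,271), flat box (434,272), low tin (431,218) and doll (332,148). The side view shows the same layout, with the gripper off to the left.

```bash
python3 - <<'E'
from h import *
t=np.load("top0.npz");W=t["W"];s=np.load("side0.npz");S=s["W"]
def rect(M,W,box,zl,zh):
    x0,y0,x1,y1=box;Q=W[y0:y1,x0:x1].reshape(-1,3);Q=Q[(Q[:,2]>zl)&(Q[:,2]<zh)]
    r=cv2.minAreaRect(Q[:,:2].astype(np.float32));print(M,len(Q),"mean",Q.mean(0).round(1),"rect",np.round(r[0],1),np.round(r[1],1),round(r[2],1),"z",np.nanpercentile(Q[:,2],[5,95]).round(0))
for n,WW,bx in(("T",W,dict(tin=(370,205,405,236),box=(375,255,404,288),flat=(420,250,450,295),low=(412,200,450,235),doll=(320,130,345,162))),("S",S,dict(tin=(328,275,358,310),box=(283,303,318,338),flat=(300,342,352,388),low=(360,312,393,350),doll=(360,205,385,245)))):
    h=dict(tin=(52,70),box=(34,52),flat=(18,35),low=(18,35),doll=(60,110))
    for k in bx: rect(n+k,WW,bx[k],*h[k])
rect("Trim",W,(250,180,325,300),48,62)
rect("Tbar",W,(245,220,325,255),140,165)
rect("Srim",S,(220,195,335,280),48,62)
rect("Sbar",S,(250,180,300,270),140,165)
rect("Tfoot",W,(180,140,240,200),14,26)
rect("Tarm",W,(170,130,260,210),212,262)
rect("Tcap",W,(170,130,200,160),240,262)
rect("Sarm",S,(270,110,310,180),212,262)
rect("Scap",S,(284,115,304,145),240,262)
rect("Stip",S,(275,150,292,170),200,262)
E
```

```text
Ttin 272 mean [ 567.4 -237.3   58.9] rect [ 567.5 -237.6] [48.  51.1] 0.5 z [56. 62.]
Tbox 339 mean [ 431.1 -243.1   41.5] rect [ 431.4 -243.6] [43.8 60.7] 80.0 z [38. 44.]
Tflat 550 mean [ 423.9 -377.8   25.3] rect [ 424.3 -378.5] [90.8 49.5] 3.1 z [22. 29.]
Tlow 421 mean [ 577.9 -373.2   24.9] rect [ 577.4 -374. ] [68.2 64.7] 88.0 z [21. 28.]
Tdoll 168 mean [780.7 -87.1  90.1] rect [783.9 -87.2] [37.9 37. ] 0.1 z [75. 99.]
Stin 257 mean [ 567.1 -240.7   59. ] rect [ 568.8 -239.3] [52.8 48.8] 55.4 z [55. 62.]
Sbox 371 mean [ 429.  -245.3   41.5] rect [ 429.7 -243.5] [44.8 61.9] 79.9 z [37. 45.]
Sflat 746 mean [ 422.2 -380.9   25.9] rect [ 423.3 -379.6] [92.7 48.9] 3.1 z [21. 29.]
Slow 519 mean [ 577.7 -376.2   25.7] rect [ 578.5 -374.5] [66.5 67. ] 80.6 z [22. 29.]
Sdoll 144 mean [778.6 -94.1  86. ] rect [780.6 -92.1] [31.7 37.6] 49.8 z [68. 99.]
Trim 679 mean [517.5  47.3  54.5] rect [521.4  44.6] [133.8 262.6] 86.8 z [51. 58.]
Tbar 353 mean [520.5  44.3 154.8] rect [520.7  44. ] [144.7  16.8] 87.5 z [152. 158.]
Srim 637 mean [515.5  43.2  53.3] rect [520.6  41.9] [146.  268.2] 87.3 z [49. 58.]
Sbar 232 mean [519.4  37.7 153.2] rect [520.8  43.5] [147.7  18.6] 87.0 z [145. 157.]
Tfoot 842 mean [723.9 271.   16.6] rect [725.9 272.2] [139.7 141.6] 16.8 z [14. 20.]
Tarm 443 mean [674.6 210.8 235.2] rect [668.  197.9] [213.1  22. ] 52.1 z [218. 248.]
Tcap 80 mean [725.6 272.2 247.3] rect [726.  273.3] [23.4 19.3] 87.1 z [243. 250.]
Sarm 205 mean [673.6 207.1 233. ] rect [663.1 199.9] [211.8  21. ] 48.3 z [217. 247.]
Scap 31 mean [724.5 269.4 246. ] rect [725.9 270.2] [22.7 19.8] 54.8 z [241. 250.]
Stip 71 mean [620.3 143.6 226.3] rect [619.1 143.2] [68.6  9.7] 50.3 z [214. 242.]
```

>>> carry_out --dp '[[0,0,-10],[0,0,-10],[-31.6,54.2,-10],[-31.6,54.2,-10],[-31.6,54.2,-10],[-31.6,54.2,-10],[-31.6,54.2,-10],[-31.6,54.2,-10]]' --angular '[[0,0,-0.1],[0,0,-0.2],[0,0,-0.3],[0,0,-0.415],[0,0,-0.415],[0,0,-0.415],[0,0,-0.415],[0,0,-0.415]]' --hand 1

```text
time: 0.9
position: [449.1, 373.0, 331.1]
eef_rot: [-2.221, -2.222, 0.001]
contact_force: [1.1, -0.1, -0.3]
width: 0.0
```

>>> carry_out --dp '[[-26.3,19.1,0],[-26.3,19.1,0],[-26.3,19.1,0],[-26.3,19.1,0],[-26.3,19.1,0],[-26.3,19.1,0],[-26.3,19.1,0],[-26.3,19.1,0]]' --angular '[[0,0,0],[0,0,0],[0,0,0],[0,0,0],[0,0,0],[0,0,0],[0,0,0],[0,0,0]]'

```text
time: 1.7
position: [641.0, 106.2, 330.6]
eef_rot: [2.229, 2.211, -0.003]
contact_force: [-0.3, 0.1, -0.1]
width: 0.5
```

>>> carry_out --dp '[[0,0,5],[0,0,10.8],[0,0,10.8],[0,0,10.8]]' --angular '[[0,0,0],[0,0,0],[0,0,0],[0,0,0]]'

```text
time: 2.1
position: [638.1, 112.8, 222.1]
eef_rot: [-2.218, -2.221, 0.005]
contact_force: [-0.1, -0.4, 0.5]
width: -0.1
```

>>> carry_out --dp '[[2,0,0],[4,-0.3,0],[6,-0.7,0],[8,-1.2,0],[9.5,-1.7,0],[11,-2.1,0],[12.2,-2.4,0],[13,-2.5,0]]' --angular '[[0,0,0],[0,0,0],[0,0,0],[0,0,0],[0,0,0],[0,0,0],[0,0,0],[0,0,0]]'

```text
time: 2.9
position: [616.2, 235.0, 224.7]
eef_rot: [2.22, 2.211, -0.009]
contact_force: [0.0, -26.9, 9.8]
width: -0.2
```

>>> carry_out --dp '[[0.3,0,0],[0.6,0,0],[0.6,0,0]]' --angular '[[0,0,0],[0,0,0],[0,0,0]]'

```text
time: 3.2
position: [616.3, 234.9, 224.7]
eef_rot: [2.225, 2.203, -0.018]
contact_force: [-4.5, -26.3, 13.0]
width: -0.4
```

>>> carry_out --dp '[[-1,0,0],[-2,0,0],[-4,0,0],[-5,0,-5],[-5,0,-10],[-10,0,-12]]' --angular '[[0,0,0],[0,0,0],[0,0,0],[0,0,0],[0,0,0],[0,0,0]]'

```text
time: 3.8
position: [615.1, 159.1, 346.3]
eef_rot: [-2.209, -2.233, -0.014]
contact_force: [0.5, 1.7, -0.3]
width: 0.1
```

```bash
cat >> h.py <<'E'
def hookfit(W,S):
    for n,w,b in(("T",W,(160,120,300,230)),("S",S,(230,100,320,190))):
        x0,y0,x1,y1=b;Q=w[y0:y1,x0:x1].reshape(-1,3);Q=Q[(Q[:,2]>208)&(Q[:,2]<262)]
        r=np.hypot(Q[:,0]-725.5,Q[:,1]-272);a=np.arctan2(272-Q[:,1],725.5-Q[:,0])
        for lo,hi in((40,100),(100,145),(150,190),(190,215)):
            m=(r>lo)&(r<hi)&(abs(a)<1.2);print(n,lo,m.sum(),"ang",np.median(a[m]).round(3),"mean",Q[m].mean(0).round(1) if m.any() else "")
E
python3 - <<'E'
from h import *
p,W=cloud("top");q,S=cloud("side");save("top1",p)
hookfit(W,S); print(arm.get_obs()["position"])
E
```

```text
T 40 0 ang nan mean 
T 100 0 ang nan mean 
T 150 0 ang nan mean 
T 190 0 ang nan mean 
S 40 56 ang 0.211 mean [655.8 257.6 234.3]
S 100 38 ang 0.198 mean [604.5 248.2 233.9]
S 150 43 ang 0.194 mean [560.2 240.1 218.5]
S 190 19 ang 0.193 mean [533.  234.1 232.4]
[616.83445623 144.43204998 346.48791323]
  return _methods._mean(a, axis=axis, dtype=dtype,
  ret = ret.dtype.type(ret / rcount)
```

View pics/top1.png

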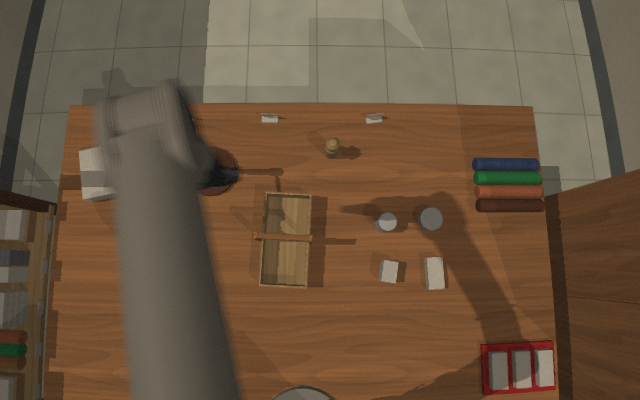

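The arm hides the top view of the hook, but the side camera puts it at the stop, about 0.195 rad from world -x. The goods and basket have not moved.

>>> carry_out --dp '[[-38.4,-4.8,10],[-38.4,-4.8,10],[-38.4,-4.8,10],[-38.4,-4.8,10],[-38.4,-4.8,10],[-38.4,-4.8,10],[-38.4,-4.8,10],[-38.4,-4.8,10]]' --angular '[[0,0,0],[0,0,0],[0,0,0],[0,0,0],[0,0,0],[0,0,0],[0,0,0],[0,0,0]]' --hand -1

```text
time: 4.7
position: [565.3, -234.1, 240.9]
eef_rot: [-2.221, -2.221, -0.0]
contact_force: [0.3, -0.2, 0.4]
width: 85.6
```

>>> carry_out --dp '[[0,0,0],[0,0,0]]' --angular '[[0,0,0],[0,0,0]]'

```text
time: 4.9
position: [565.1, -233.8, 240.9]
eef_rot: [-2.225, -2.217, 0.001]
contact_force: [0.2, 0.5, 0.2]
width: 85.3
```

>>> carry_out --dp '[[-0.5,0.3,5],[-0.5,0.3,10],[-0.5,0.3,14],[-0.5,0.3,18],[-0.5,0.3,21],[-0.5,0.3,21.9],[-0.5,0.3,21.9]]' --angular '[[0,0,0],[0,0,0],[0,0,0],[0,0,0],[0,0,0],[0,0,0],[0,0,0]]'

```text
time: 5.6
position: [569.2, -235.4, 21.8]
eef_rot: [-2.218, -2.222, 0.001]
contact_force: [-0.0, -0.5, -0.7]
width: 85.7
```

>>> carry_out --dp '[[0,0,0],[0,0,0],[0,0,0],[0,0,0],[0,0,0],[0,0,0],[0,0,0]]' --angular '[[0,0,0],[0,0,0],[0,0,0],[0,0,0],[0,0,0],[0,0,0],[0,0,0]]' --hand 1 --squeeze 40

```text
time: 6.3
position: [571.0, -237.5, 24.8]
eef_rot: [2.219, 2.219, 0.003]
contact_force: [-0.0, 0.2, 7.4]
width: 51.1
```

>>> carry_out --dp '[[0,0,-5],[0,0,-10],[4.5,0.5,-11],[9,1,-11],[13.5,1.5,-11],[18,2,-11],[22.5,2.5,-11],[27.7,2.7,-11]]' --angular '[[0,0,0],[0,0,0],[0,0,0],[0,0,0],[0,0,0],[0,0,0],[0,0,0],[0,0,0]]'

```text
time: 7.1
position: [596.8, 39.0, 133.7]
eef_rot: [2.222, 2.219, 0.002]
contact_force: [1.1, 0.2, -0.8]
width: 51.1
```

>>> carry_out --dp '[[0,0,0],[0,0,0],[0,0,0]]' --angular '[[0,0,0],[0,0,0],[0,0,0]]'

```text
time: 7.4
position: [596.4, 36.4, 133.2]
eef_rot: [2.222, 2.219, -0.0]
contact_force: [0.2, 0.2, -0.9]
width: 50.9
```

```bash
python3 - <<'E'
from h import *
q,S=cloud("side");save("s2",q[100:340,160:480])
o=arm.get_obs();print(o["position"],o["width"])
E
```

```text
[596.28408331  35.81205358 133.07787184] 51.26334104416389
```

View pics/s2.png

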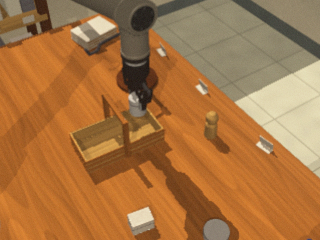

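The crop shows the tin held over the far half of the basket, at crop (137,100).

>>> carry_out --dp '[[0.4,0.2,3],[0.4,0.2,6],[0.4,0.2,8],[0.4,0.2,9.5],[0.4,0.2,10.2],[0.4,0.2,10.2]]' --angular '[[0,0,0],[0,0,0],[0,0,0],[0,0,0],[0,0,0],[0,0,0]]'

```text
time: 8.05
position: [598.4, 40.8, 30.6]
eef_rot: [2.223, 2.22, -0.001]
contact_force: [0.5, -0.6, -0.2]
width: 51.1
```

>>> carry_out --dp '[[0,0,0.2],[0,0,0.2],[0,0,0.2],[0,0,0.2],[0,0,0.2]]' --angular '[[0,0,0],[0,0,0],[0,0,0],[0,0,0],[0,0,0]]' --hand -0.55

```text
time: 8.55
position: [598.4, 42.0, 28.9]
eef_rot: [2.221, 2.222, 0.001]
contact_force: [0.3, 0.8, 0.5]
width: 66.4
```

>>> carry_out --dp '[[0,0,-3],[0,0,-8],[0,0,-13],[0,0,-18],[0,0,-22],[0,0,-22]]' --angular '[[0,0,0],[0,0,0],[0,0,0],[0,0,0],[0,0,0],[0,0,0]]'

```text
time: 9.15
position: [601.8, 42.0, 255.4]
eef_rot: [2.217, 2.217, 0.015]
contact_force: [0.4, -0.3, -0.5]
width: 66.3
```

>>> carry_out --dp '[[-28.5,-17,0],[-28.5,-17,0],[-28.5,-17,0],[-28.5,-17,0],[-28.5,-17,0],[-28.5,-17,0],[-28.5,-17,0],[-28.5,-17,0]]' --angular '[[0,0,0],[0,0,0.1],[0,0,0.175],[0,0,0.175],[0,0,0.175],[0,0,0.175],[0,0,0.175],[0,0,0.175]]' --hand -1

```text
time: 9.95
position: [424.8, -247.5, 248.5]
eef_rot: [2.415, 2.009, -0.002]
contact_force: [-0.4, -0.8, 0.6]
width: 85.6
```

>>> carry_out --dp '[[0,0,4],[0,0,8],[0,0,8]]' --angular '[[0,0,0],[0,0,0],[0,0,0]]'

```text
time: 10.25
position: [425.3, -240.7, 164.4]
eef_rot: [-2.4, -2.015, 0.008]
contact_force: [-1.0, 0.5, 0.5]
width: 85.2
```

```bash
python3 - <<'E'
from h import *
p,W=cloud("top");save("t3",p[130:330,220:480])
o=arm.get_obs();print(o["position"],o["width"],Ro.from_rotvec(o["eef_rot"]).as_matrix().round(3).tolist())
for n,bx,zl,zh in(("tin",(260,180,325,240),56,72),("bar",(245,220,325,255),142,165),("rim",(250,180,325,300),50,58)):
    x0,y0,x1,y1=bx;Q=W[y0:y1,x0:x1].reshape(-1,3);Q=Q[(Q[:,2]>zl)&(Q[:,2]<zh)]
    r=cv2.minAreaRect(Q[:,:2].astype(np.float32));print(n,len(Q),Q.mean(0).round(1),np.round(r[0],1),np.round(r[1],1),r[2])
E
```

```text
[ 426.80143714 -241.78013004  166.90609703] 85.64509700163535 [[0.173, 0.985, -0.006], [0.985, -0.173, 0.002], [0.001, -0.006, -1.0]]
tin 326 [596.5  37.7  62.8] [584.   40.6] [132.7 134.9] 87.1509017944336
bar 354 [520.5  44.1 154.9] [520.7  44. ] [144.8  17.1] 87.47972869873047
rim 657 [519.3  46.6  54.1] [521.4  44.5] [133.9 262.3] 86.63831329345703
```

View pics/t3.png

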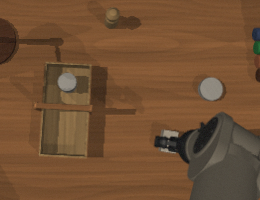

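The tin stands upright in the far end of the basket at crop (67,82). The basket has not moved, and the gripper is above the small box at crop (168,140).

>>> carry_out --dp '[[-0.1,0.4,4],[-0.1,0.4,8],[-0.1,0.4,11],[-0.1,0.4,14],[-0.1,0.4,15.3],[-0.1,0.4,15.3]]' --angular '[[0,0,0],[0,0,0],[0,0,0],[0,0,0],[0,0,0],[0,0,0]]'

```text
time: 10.9
position: [432.6, -244.5, 15.6]
eef_rot: [-2.406, -2.019, 0.0]
contact_force: [-0.5, -0.1, -0.0]
width: 85.4
```

>>> carry_out --dp '[[0,0,0],[0,0,0],[0,0,0],[0,0,0],[0,0,0],[0,0,0],[0,0,0]]' --angular '[[0,0,0],[0,0,0],[0,0,0],[0,0,0],[0,0,0],[0,0,0],[0,0,0]]' --hand 1

```text
time: 11.6
position: [433.1, -245.1, 17.1]
eef_rot: [2.405, 2.018, 0.002]
contact_force: [-1.2, 0.8, 7.7]
width: 41.3
```

>>> carry_out --dp '[[0,0,-5],[0,0,-10],[4.5,-0.7,-12],[9,-1.4,-12],[13.5,-2.1,-12],[18,-2.8,-12],[22.5,-3.5,-12],[27,-4.2,-12]]' --angular '[[0,0,0],[0,0,0],[0,0,0],[0,0,-0.05],[0,0,-0.1],[0,0,-0.125],[0,0,-0.125],[0,0,-0.125]]'

```text
time: 12.4
position: [437.5, 30.2, 136.4]
eef_rot: [2.276, 2.165, 0.002]
contact_force: [0.3, -0.1, -0.3]
width: 40.7
```

>>> carry_out --dp '[[2,0,0],[2,0,0],[2,0,0]]' --angular '[[0,0,0],[0,0,0],[0,0,0]]'

```text
time: 12.7
position: [438.6, 48.2, 136.0]
eef_rot: [2.275, 2.166, 0.0]
contact_force: [0.3, -1.2, -1.0]
width: 40.9
```

>>> carry_out --dp '[[0,0,4],[0,0,7],[0,0,9.5],[0,0,11],[0,0,11.4],[0,0,11.4]]' --angular '[[0,0,0],[0,0,0],[0,0,0],[0,0,0],[0,0,0],[0,0,0]]'

```text
time: 13.3
position: [438.5, 46.3, 22.1]
eef_rot: [-2.28, -2.161, 0.002]
contact_force: [-0.4, 0.3, -1.3]
width: 41.3
```

>>> carry_out --dp '[[0,0,0],[0,0,0],[0,0,0],[0,0,0],[0,0,0]]' --angular '[[0,0,0],[0,0,0],[0,0,0],[0,0,0],[0,0,0]]' --hand -0.4

```text
time: 13.8
position: [438.8, 48.4, 21.7]
eef_rot: [2.276, 2.165, 0.0]
contact_force: [0.1, -0.2, -0.3]
width: 59.6
```

>>> carry_out --dp '[[0,0,-3],[0,0,-8],[0,0,-13],[0,0,-18],[0,0,-22],[0,0,-22]]' --angular '[[0,0,0],[0,0,0],[0,0,0],[0,0,0],[0,0,0],[0,0,0]]'

```text
time: 14.4
position: [441.9, 49.1, 246.9]
eef_rot: [2.274, 2.163, 0.016]
contact_force: [-0.0, 0.1, -0.6]
width: 59.7
```

```bash
python3 - <<'E'
from h import *
q,S=cloud("side");save("s4",q[100:340,200:480])
o=arm.get_obs();print(o["joint_pos"].round(3),o["position"].round(1))
hookfit(S[:1]*np.nan,S)
x0,y0,x1,y1=250,180,300,270
Q=S[y0:y1,x0:x1].reshape(-1,3);Q=Q[(Q[:,2]>142)&(Q[:,2]<165)];r=cv2.minAreaRect(Q[:,:2].astype(np.float32));print(r,len(Q))
E
```

```text
[-0.674  0.059  0.448  2.094 -0.032  0.988  1.312] [440.3  49.  244.2]
T 40 0 ang nan mean 
T 100 0 ang nan mean 
T 150 0 ang nan mean 
T 190 0 ang nan mean 
S 40 52 ang 0.207 mean [655.8 257.4 234.2]
S 100 40 ang 0.193 mean [605.8 248.6 234.3]
S 150 27 ang 0.191 mean [569.2 242.1 218.9]
S 190 0 ang nan mean 
((520.6223754882812, 43.399253845214844), (144.4032745361328, 17.848146438598633), 87.1419448852539) 228
  return _methods._mean(a, axis=axis, dtype=dtype,
  ret = ret.dtype.type(ret / rcount)
```

View pics/s4.png

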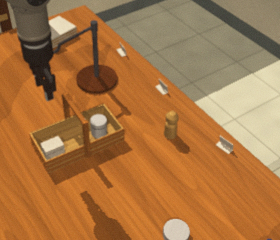

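Both goods are in the basket: the box in the near half at crop (52,146) and the tin upright at (98,125). The hook is still at its stop.

>>> carry_out --dp '[[-2.9,8,0],[-2.9,8,0],[-2.9,8,0],[-2.9,8,0],[-2.9,8,0],[-2.9,8,0],[-2.9,8,0],[-2.9,8,0]]' --angular '[[0,0,0.2],[0,0,0.4],[0,0,0.6],[0,0,0.8],[0,0,1],[0,0,1.2],[0,0,1.4],[0,0,1.571]]'

```text
time: 15.25
position: [516.1, 15.3, 239.9]
eef_rot: [3.102, 0.492, -0.005]
contact_force: [0.2, -0.5, -0.2]
width: 60.0
```

```bash
python3 - <<'E'
from h import *
o=arm.get_obs();print(o["joint_pos"].round(3),o["position"].round(1),Ro.from_rotvec(o["eef_rot"]).as_matrix().round(3).tolist())
E
```

```text
[-0.725  0.237  0.681  1.953 -0.174  1.013  0.35 ] [516.1  15.3 239.9] [[0.951, 0.309, -0.003], [0.309, -0.951, -0.001], [-0.003, 0.0, -1.0]]
```

>>> carry_out --dp '[[0.3,0,0],[0.3,0,0],[0.3,0,0],[0.3,0,0]]' --angular '[[0,0,0.15],[0,0,0.3],[0,0,0.363],[0,0,0.363]]'

```text
time: 15.65
position: [519.0, 16.4, 240.1]
eef_rot: [3.14, -0.066, -0.004]
contact_force: [-1.0, 0.1, -0.7]
width: 59.1
```

```bash
python3 - <<'E'
from h import *
q,S=cloud("side")
o=arm.get_obs();print(o["joint_pos"].round(3),o["position"].round(1),Ro.from_rotvec(o["eef_rot"]).as_matrix().round(3).tolist())
E
```

```text
[-0.777  0.253  0.749  1.949 -0.201  1.016  0.022] [519.2  16.3 240.3] [[0.999, -0.04, -0.002], [-0.04, -0.999, -0.001], [-0.002, 0.001, -1.0]]
```

>>> carry_out --dp '[[0,0,4],[0,0,7],[0,0,9.5],[0,0,10.5],[0,0,10.5]]' --angular '[[0,0,0],[0,0,0],[0,0,0],[0,0,0],[0,0,0]]'

```text
time: 16.2
position: [518.9, 16.1, 135.3]
eef_rot: [3.14, -0.065, -0.005]
contact_force: [-0.8, -0.2, 0.2]
width: 59.7
```

>>> carry_out --dp '[[0,0,0],[0,0,0],[0,0,0],[0,0,0],[0,0,0],[0,0,0],[0,0,0],[0,0,0]]' --angular '[[0,0,0],[0,0,0],[0,0,0],[0,0,0],[0,0,0],[0,0,0],[0,0,0],[0,0,0]]' --hand 1 --squeeze 90

```text
time: 17.0
position: [520.9, 16.5, 138.0]
eef_rot: [-3.14, 0.067, -0.003]
contact_force: [-1.4, 0.7, 6.7]
width: 11.7
```

>>> carry_out --dp '[[0,0,-0.5],[0,0,-1.5],[0,0,-3],[0,0,-4.5],[0,0,-6],[0,0,-7.5],[0,0,-9],[0,0,-9]]' --angular '[[0,0,0],[0,0,0],[0,0,0],[0,0,0],[0,0,0],[0,0,0],[0,0,0],[0,0,0]]'

```text
time: 17.8
position: [521.1, 16.3, 228.7]
eef_rot: [-3.14, 0.066, -0.005]
contact_force: [0.9, -0.0, -4.5]
width: 11.8
```

```bash
python3 - <<'E'
from h import *
q,S=cloud("side");save("s5",q[60:340,180:480])
o=arm.get_obs();print(o["joint_pos"].round(3),o["position"].round(1),o["contact_force"].round(1),o["ft_torque"].round(2),o["width"])
E
```

```text
[-0.771  0.272  0.749  1.964 -0.222  0.986  0.04 ] [520.4  16.4 227.5] [-0.6 -0.5 -5.7] [-0.08  0.05  0.03] 11.821319114403785
```

View pics/s5.png

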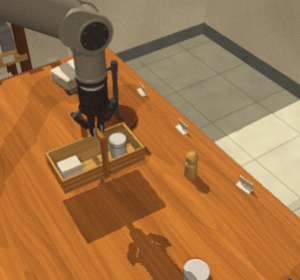

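The basket is off the counter, level, and both goods are in it (box at crop (70,166), tin at (118,145)).

>>> carry_out --dp '[[0,0,-1.2],[-1,-2,-2.2],[-2,-5,-2.2],[-3,-8,-2.2],[-4,-11,-2.2],[-4.5,-14,-2.2],[-4.8,-16.5,-2.2],[-4.8,-17.8,-2.2]]' --angular '[[0,0,0],[0,0,-0.03],[0,0,-0.06],[0,0,-0.1],[0,0,-0.14],[0,0,-0.18],[0,0,-0.22],[0,0,-0.244]]'

```text
time: 18.65
position: [478.9, 199.0, 248.5]
eef_rot: [-3.124, -0.324, 0.001]
contact_force: [-0.5, -0.3, -4.8]
width: 11.7
```

>>> carry_out --dp '[[0,0,0],[0,0,0]]' --angular '[[0,0,0],[0,0,0]]'

```text
time: 18.85
position: [479.9, 194.6, 248.5]
eef_rot: [3.124, 0.314, -0.001]
contact_force: [-0.0, -1.1, -5.0]
width: 12.0
```

```bash
python3 - <<'E'
from h import *
q,S=cloud("side");save("s6",q[60:300,140:420])
o=arm.get_obs();print(o["position"].round(1),Ro.from_rotvec(o["eef_rot"]).as_matrix().round(3).tolist(),o["contact_force"].round(1),o["width"])
hookfit(S[:1]*np.nan,S)
Q=S[60:300,140:420].reshape(-1,3);Q=Q[(Q[:,2]>150)&(Q[:,2]<182)&(Q[:,0]<640)]
r=cv2.minAreaRect(Q[:,:2].astype(np.float32));print(r,len(Q))
E
```

```text
[479.9 194.2 248.5] [[0.98, 0.198, -0.0], [0.198, -0.98, -0.001], [-0.0, 0.001, -1.0]] [ 0.2 -1.2 -4.7] 11.593294693343028
T 40 0 ang nan mean 
T 100 0 ang nan mean 
T 150 0 ang nan mean 
T 190 0 ang nan mean 
S 40 52 ang 0.206 mean [657.1 258.  233.9]
S 100 40 ang 0.195 mean [606.6 248.5 234.5]
S 150 41 ang 0.192 mean [560.4 240.2 217.8]
S 190 20 ang 0.194 mean [533.3 234.6 232.3]
((436.8380126953125, 651.8544311523438), (276.67657470703125, 1027.2252197265625), 4.761519432067871) 1412
  return _methods._mean(a, axis=axis, dtype=dtype,
  ret = ret.dtype.type(ret / rcount)
```

View pics/s6.png

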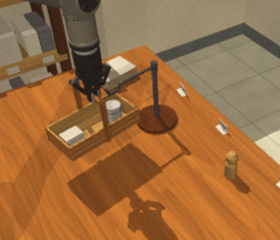

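The basket is held level, outboard of the hook tip, with both goods inside. The hook is still at the stop.

>>> carry_out --dp '[[1,0,0],[2.5,0,0],[4,0,0],[5.5,-0.1,0],[7,-0.1,0],[8.2,-0.1,0],[8.7,-0.1,0],[8.7,-0.1,0]]' --angular '[[0,0,0],[0,0,0],[0,0,0],[0,0,0],[0,0,0],[0,0,0],[0,0,0],[0,0,0]]'

```text
time: 19.7
position: [565.2, 214.1, 248.5]
eef_rot: [3.125, 0.315, 0.0]
contact_force: [-0.7, 1.0, -4.3]
width: 11.8
```

```bash
python3 - 2>/dev/null <<'E'
from h import *
q,S=cloud("side");save("s7",cv2.resize(q[90:250,200:400],None,fx=3,fy=3))
o=arm.get_obs();print(o["position"].round(1),o["contact_force"].round(1),o["width"])
hookfit(S[:1]*np.nan,S)
E
```

```text
[564.5 214.1 248.4] [-1.1 -0.1 -5.3] 11.956224916307292
T 40 0 ang nan mean 
T 100 0 ang nan mean 
T 150 0 ang nan mean 
T 190 0 ang nan mean 
S 40 51 ang 0.215 mean [657.4 257.6 234.4]
S 100 30 ang 0.196 mean [613.5 250.  233.9]
S 150 173 ang 0.369 mean [559.9 223.9 235.3]
S 190 88 ang 0.199 mean [545.2 236.2 235.9]
```

View pics/s7.png

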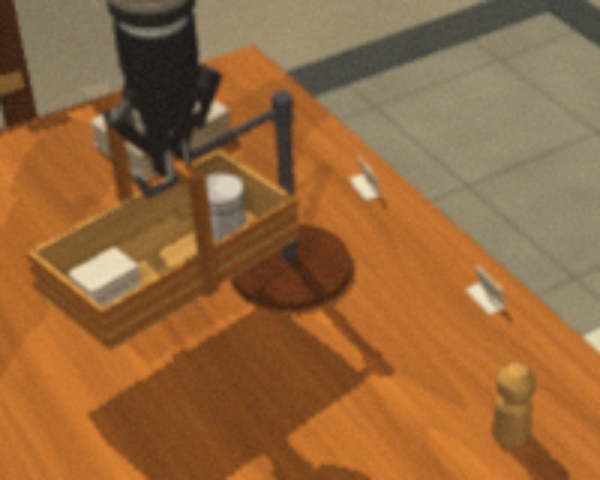

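The hook arm runs through the handle arch below the bar, and its tip shows left of the fingers at about (145,185). The goods are still in place, so I'll lower the basket.

>>> carry_out --dp '[[0,0,0.8],[0,0,1.6],[0,0,2.2],[0,0,2.7],[0,0,3.1],[0,0,3.3],[0,0,3.3]]' --angular '[[0,0,0],[0,0,0],[0,0,0],[0,0,0],[0,0,0],[0,0,0],[0,0,0]]'

```text
time: 20.45
position: [564.5, 214.6, 215.4]
eef_rot: [3.125, 0.317, -0.0]
contact_force: [-0.0, -0.2, -4.3]
width: 12.0
```

>>> carry_out --dp '[[0,0,0.1],[0,0,0.2],[0,0,0.2]]' --angular '[[0,0,0],[0,0,0],[0,0,0]]'

```text
time: 20.75
position: [564.8, 214.7, 214.1]
eef_rot: [-3.125, -0.317, -0.001]
contact_force: [0.0, -0.2, -3.6]
width: 11.7
```

>>> carry_out --dp '[[0,0,0.1],[0,0,0.2],[0,0,0.2]]' --angular '[[0,0,0],[0,0,0],[0,0,0]]'

```text
time: 21.05
position: [565.0, 214.7, 213.3]
eef_rot: [-3.124, -0.316, -0.002]
contact_force: [-3.7, -1.6, 8.8]
width: 11.5
```

>>> carry_out --dp '[[0,0,0.1],[0,0,0.1]]' --angular '[[0,0,0],[0,0,0]]'

```text
time: 21.25
position: [565.1, 214.7, 213.0]
eef_rot: [-3.124, -0.316, -0.002]
contact_force: [-5.9, -2.4, 13.5]
width: 11.8
```

>>> carry_out --dp '[[0,0,-0.2],[0,0,-0.2]]' --angular '[[0,0,0],[0,0,0]]'

```text
time: 21.45
position: [565.0, 214.7, 213.5]
eef_rot: [-3.125, -0.316, -0.002]
contact_force: [-2.1, -1.8, 5.4]
width: 11.5
```

>>> carry_out --dp '[[0,0,0],[0,0,0],[0,0,0],[0,0,0],[0,0,0],[0,0,0]]' --angular '[[0,0,0],[0,0,0],[0,0,0],[0,0,0],[0,0,0],[0,0,0]]' --hand -0.3 --squeeze 20

```text
time: 22.05
position: [564.6, 214.7, 212.6]
eef_rot: [3.126, 0.317, -0.0]
contact_force: [0.1, 0.4, -0.1]
width: 55.2
```

```bash
python3 - 2>/dev/null <<'E'
from h import *
q,S=cloud("side");save("s8",cv2.resize(q[90:250,200:400],None,fx=3,fy=3))
o=arm.get_obs();print(o["position"].round(1),o["contact_force"].round(1),o["width"])
E
```

```text
[564.6 214.7 212.6] [-0.5 -0.5 -0.6] 55.66897384725977
```

View pics/s8.png

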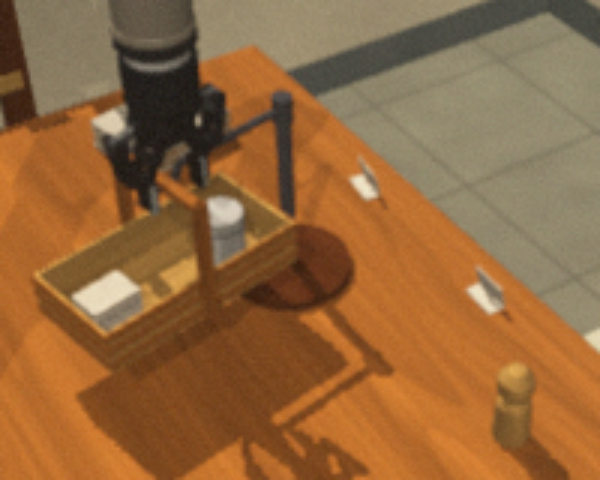

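The basket hangs free and level with the fingers open. Next I'll withdraw straight up.

>>> carry_out --dp '[[0,0,-1],[0,0,-3],[0,0,-6],[0,0,-10],[0,0,-14],[-3,0,-16],[-7,0,-16],[-7,0,-16]]' --angular '[[0,0,0],[0,0,0],[0,0,0],[0,0,0],[0,0,0],[0,0,0],[0,0,0],[0,0,0]]'

```text
time: 22.9
position: [493.0, 199.2, 373.9]
eef_rot: [-3.123, -0.317, 0.002]
contact_force: [-0.1, -0.2, -0.5]
width: 55.7
```

>>> carry_out --dp '[[0,8,0],[0,16,0],[0,16,0],[0,16,0],[0,16,0],[0,16,0],[0,16,0],[0,16,0]]' --angular '[[0,0,0],[0,0,0],[0,0,0],[0,0,0],[0,0,0],[0,0,0],[0,0,0],[0,0,0]]'

```text
time: 23.7
position: [528.0, 45.7, 372.5]
eef_rot: [-3.125, -0.321, 0.001]
contact_force: [1.4, 0.6, 0.2]
width: 55.6
```

```bash
python3 - 2>/dev/null <<'E'
from h import *
p,W=cloud("top");q,S=cloud("side");save("s9",np.vstack([cv2.resize(q[90:290,200:440],(600,300)),cv2.resize(p[100:300,160:460],(600,300))]))
for n,w in(("T",W),("S",S)):
    m=np.hypot(w[...,0]-560,w[...,1]-239)<80; Q=w[m&(w[...,2]>222)&(w[...,2]<240)]
    print(n,len(Q))
    a=np.array([np.cos(.195),np.sin(.195)]);d=(Q[:,:2]-[559.8,239.3]);u=d@a;v=d@[-a[1],a[0]]
    for s in(1,-1):
        k=(v*s>15)&(abs(u)<40);print(s,"u",u[k].mean().round(1),"v",v[k].min().round(0),v[k].max().round(0),"z",Q[k,2].mean().round(1))
hookfit(W,S);print(arm.get_obs()["position"])
E
```

```text
T 167
1 u -2.2 v 17.0 77.0 z 230.0
```

View pics/s9.png

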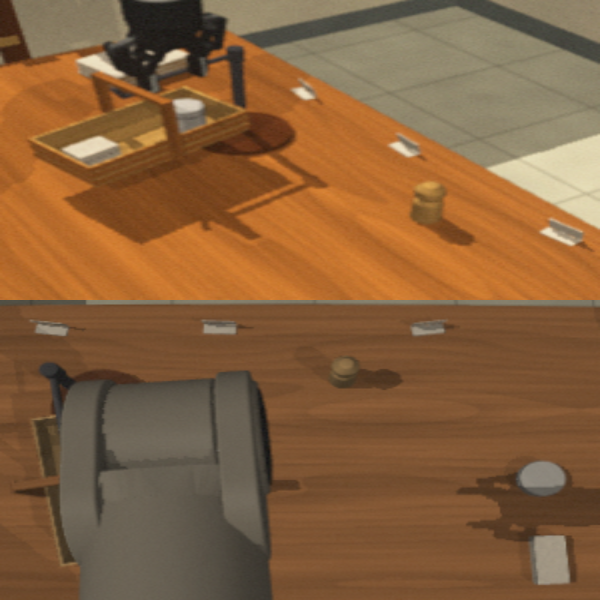

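```bash
python3 - 2>/dev/null <<'E'
from h import *
p,W=cloud("top");q,S=cloud("side");hookfit(W,S)
a=np.array([np.cos(.195),np.sin(.195)])
d=S[...,:2]-[559.8,239.3];u=d@a;v=d@np.array([-a[1],a[0]]);z=S[...,2]
for lo,hi in((-70,-45),(-45,-15),(15,45),(45,70)):
    k=(v>lo)&(v<hi)&(abs(u)<12)&(z>205)&(z<250);print(lo,k.sum(),u[k].mean().round(1),np.percentile(z[k],90).round(1) if k.any() else "")
for lo,hi in((-135,-115),(110,135)):
    k=(abs(v)<75)&(u>lo)&(u<hi)&(z>100)&(z<160);print("rim",lo,k.sum(),np.percentile(z[k],95).round(1) if k.any() else "")
E
```

```text
T 40 83 ang 0.181 mean [661.8 260.1 236. ]
T 100 6 ang 0.154 mean [619.4 255.5 235.6]
T 150 164 ang -0.057 mean [549.  283.3 230. ]
T 190 10 ang -0.186 mean [537.1 307.8 221.1]
S 40 20 ang 0.203 mean [650.6 257.1 233.9]
S 100 29 ang 0.199 mean [612.9 249.8 234.1]
S 150 225 ang 0.218 mean [555.9 232.7 226.5]
S 190 51 ang 0.193 mean [541.  247.1 226. ]
-70 68 -4.0 231.6
-45 35 -5.8 231.9
15 39 -5.6 231.5
45 33 -6.3 231.5
rim -135 259 129.7
rim 110 247 133.2
```

```bash
python3 -c "
from plant import arm
print(arm.close_job())"
```

```text
the job is handed in; nothing more can be done
None
```

I swung the hook arm to its front stop and put the tea tin upright in the far end of the basket and the small box in the near end. I then hung the basket in the dip of the hook and backed the gripper off. The job is handed in at about 24 s of robot time; it reported no verdict.

- **Hook arm:** the side camera puts it about 0.195 rad from world -x, the same as where it met the stop. I took that angle to be the stand's own yaw. The few top-camera points I got, partly hidden by the robot arm, read 0.15–0.18 rad.
- **Basket:** the bar's top is at about 231.6 mm, so its centre is at about 226 mm, and it sits within about 6 mm of the hook-seat point. The rim heights at the two ends differ by about 3.5 mm over 250 mm, so it hangs level.
- **Goods:** the last picture shows both in place in the basket, one on each side of the handle, with the tin upright.
- **Bystanders:** the flat box, low tin and doll look undisturbed in the last picture. I did not re-measure their positions.
- **Robot:** it is clear of everything.

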